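# Hold the jar pusher back for refilling

## Task

Help me refill the jar dispenser: lift the basket of honey jars off the scale by its handle and set it down gently, upright and with its jars still standing in it, on the table close beside the clear dispenser tray (no more than a hand's width away), and let it go. Then pull the tray's black spring-loaded pusher back until its front face is level with the two red clips and keep it there so that I can load the jars: finish while still holding it with the fingers. Leave the jar that is already in the tray and everything else on the table where it is.

Things in the scene. Friction and masses are not known exactly. Their poses are not given: they have to be found in the camera images.
- basket: round wicker basket, 145 mm across the rim, 130 mm at the foot, 65 mm high, 0.2 kg (about 0.5 kg with its three jars), standing on the scale. A hoop handle, 11 mm thick, arches in the basket's y-z plane from the rim (y = +-68 mm) to 165 mm above the foot, nearly level over the middle 40 mm. Origin at the centre of the underside, z up
- handle (a point): top of the basket's hoop handle: centre of the 11 mm thick bar, 165 mm straight above the basket's origin; its axes are the basket's, so here the bar runs along y and is pinched across x
- jar0: glass honey jar, 50 mm across and 60 mm tall, amber with a gold lid and white label, about 90 g; origin at the centre of its underside. Stands loose in the basket
- jar1: glass honey jar, 50 mm across and 60 mm tall, amber with a gold lid and white label, about 90 g; origin at the centre of its underside. Stands loose in the basket
- jar2: glass honey jar, 50 mm across and 60 mm tall, amber with a gold lid and white label, about 90 g; origin at the centre of its underside. Stands loose in the basket
- scale: grey bench scale, fixed, with a square steel pan 166 (x) by 180 (y) mm whose top is 56 mm above the table; its housing reaches 130 mm towards -x and 86 mm towards +x of the origin, which lies on the table under the pan's centre
- tray: jar dispenser, fixed: one clear lane on a white base, 346 mm long (x), 72 mm wide (y). Lane floor 8 mm above the table, 54 mm wide; clear side walls up to 55 mm; at +x (outlet) a low clear lip, inner face at x = 160 mm, up to 42 mm; white end wall at x = -167 mm, up to 53 mm. Origin under its centre on the table; x along the lane to the outlet
- pusher: black pusher sliding in the lane; its front face (46 mm wide, 72 mm high above the table) looks to the tray's +x; foot and spring drum reach 42 mm behind it, up to 55 mm. Origin on the front face at the lane floor, axes as the tray's. A spring drives it to +x with about 6 N all along; it rests on the jar in the tray (face at tray x = 110 mm). Pull it to -x; let go, it runs back at once
- tab (a point): centre of the part of the pull tab to hold: the tab is an upright plate on top of the pusher, 8 mm thick along the lane (x), 26 mm wide across it (y), free from 76 to 112 mm above the table; this point is 93 mm above the table and 4 mm behind the pusher's front face. Axes as the tray's
- clips: two red saddle clips, opposite each other on the tray's side walls, 12 mm wide along the lane, tops 62 mm above the table: the load mark, 30 to 90 mm behind (-x of) the tray's middle. Origin on the table, mid-lane, on the clips' centre line across the lane; axes as the tray's. The pusher is level with them when its front face lies within their 12 mm width, best on the centre line
- lane_jar: glass honey jar, 50 mm across and 60 mm tall, amber with a gold lid and white label, about 90 g; origin at the centre of its underside. The one jar left in the tray, against the lip at the outlet end; its lid is 68 mm above the table. It is to stay there
- gift_box: closed brown gift box with red bands, 96 x 96 x 64 mm; origin at the centre of the underside. Bystander
- ribbon_spool: spool of red ribbon standing on its white flange, 60 mm across and 38 mm high; origin at the centre of the underside. Bystander
- tape_dispenser: black desktop tape dispenser, 150 (x) by 56 (y) mm, 80 mm high; origin at the centre of the underside. Bystander
- mug: blue mug, 80 mm across and 90 mm high, handle at its +y, reaching less than 75 mm from the centre; origin at the centre of the underside. Bystander

How it is judged (in metres and radians):
On the way, in this order (a step that is already met when the one before it is completed fails the run):
1. the basket is lifted clear of the scale by the robot (height (world z) of basket above 0.075 m and contact force between basket and scale below 0.05 N and contact force between the fingers and basket above 0.5 N), for 0.2 s.
2. the basket stands upright on the table close beside the tray with its three jars, let go (height (world z) of basket below 0.006 m and angle between basket's own z axis and vertical below 0.1 rad and horizontal distance between basket and tray below 0.28 m and linear speed of basket below 0.03 m/s and contact force between each of the arm, the fingers and basket below 0.1 N and z of each of jar0, jar1, jar2 in the frame of basket below 0.03 m and horizontal distance between each of jar0, jar1, jar2 and basket below 0.07 m and angle between each of jar0, jar1, jar2's own z axis and vertical below 0.3 rad), for 0.3 s.
3. the pusher is pulled back, its face level with the red clips, and held by the fingers (x of pusher in the frame of clips between -0.006 and 0.006 m and contact force between the fingers and pusher above 1.5 N and contact force between lane_jar and pusher below 0.3 N and linear speed of pusher below 0.02 m/s), for 0.5 s.
At the end, for the whole second after the job is handed in: Fingers hold the pusher at rest, its face within 6 mm of the red clips' centre line, no jar touching it; the basket stands upright on the table, let go, its centre within 280 mm of the tray's, its three jars standing in it; the jar in the tray stands within 30 mm of where it was (all of step 2 and all of step 3 and angle between lane_jar's own z axis and vertical below 0.2 rad and distance of lane_jar from where it was at the start of the episode below 0.03 m); the arm keeps its last pose, push and grip.
It fails at once if the gift box, ribbon spool, tape dispenser or mug moved more than 20 mm (distance of any of gift_box, ribbon_spool, tape_dispenser, mug from where it was at the start of the episode above 0.02 m).
It fails at once if the jar in the tray moved more than 30 mm or tipped over (distance of lane_jar from where it was at the start of the episode above 0.03 m or angle between lane_jar's own z axis and vertical above 0.4 rad).
It fails at once if a jar left the basket (distance between any of jar0, jar1, jar2 and basket above 0.11 m).
It fails at once if the basket was tipped by more than 30 degrees (angle between basket's own z axis and vertical above 0.52 rad).
It fails at once if the basket was dropped or banged down (faster than 0.4 m/s within 20 mm of the table) (height (world z) of basket below 0.02 m and linear speed of basket above 0.4 m/s).
It also fails if it takes over 61 s, if anything falls off the work surface, if the arm or the gripper's body presses on something with over 40 N, if the wrist force passes 120 N, or if a joint passes its speed limit or range.

## Robot

A 6-joint arm with a two-finger parallel gripper is mounted at the origin on the work surface. World frame = base frame: x ahead of the robot, y to its left, z up, the work surface at z = 0. Lengths are in m, angles in degrees, forces in N, time in s.
With the tool pointing down it reaches from about 0.325 to 0.85 m from the base axis. Payload 15.5 kg.
Tool frame: the origin (TCP) lies midway between the tips of the shut fingers; the grasp point (between the pads) lies 19 mm behind it; z points along the fingers, y is the line along which they close (so a half turn about z gives the same grasp; the last joint's range is limited). The gripper opens to 91 mm and grips with 3 to 60 N. Pads are 32 mm wide; open, the fingers measure 118 mm over their backs; the gripper's body (76 mm by 178 mm) begins 60 mm behind the grasp point.
Start: joints at [-73.654, 28.281, 77.091, -0, 74.628, -5.472], TCP at [0.232, -0.58, 0.214] pointing down, gripper open.
Joint ranges: [-166.48, 166.48], [-47.26, 123.95], [12.59, 153.08], [-70.14, 250.14], [6.76, 159.57], [-176.63, 176.63]. Speed limits (degrees/s): [108.29, 108.29, 147.25, 172.46, 172.46, 172.46].

## Interface

Orientations are given as a 3x3 rotation matrix whose columns are the frame's x, y, z axes.
In Python, from bench import ctrl gives the robot as it stands. The module is installed in compiled form; this text tells all that it offers. Calls block until the motion is done:
- ctrl.goto(position, orientation): joint-space move of the TCP to a pose.
- ctrl.move_l(position, vel=0.15, ori=None, contact_N=None): straight line of the TCP; ori=None keeps the orientation; vel is the mean speed in m/s. With contact_N (N) it stops when the force on the tool has changed by that much, and returns True; else False.
- ctrl.movej(angles): joint-space move.
- ctrl.command_gripper(opening): opening from 0.0 (shut) to 1.0 (fully open); the grip force is fixed at half the most; returns when the fingers have stopped.
- ctrl.sleep(seconds).
- ctrl.ik(position, orientation): joint angles nearest the present ones, or None.
- ctrl.read_camera(name): name is "scene" or "side" or "wrist"; returns the picture (420x560x3 uint8, blue, green, red); there is no depth.
- ctrl.camera_params(name): a dict with "fx", "fy", "cx", "cy" (pixels), "pose" (4x4, takes a point from camera to world coordinates); the wrist camera has in their place "T_tool_cam" (4x4, takes a point from camera to tool coordinates, whose origin is the TCP and whose axes are the flange's). Camera axes: x right, y up, looking along -z (the intrinsics and any distortion apply to the point x, -y, -z); pixel columns grow to the right and rows downward; lengths in m; the calibration is good to about 2 mm. The wrist camera is an equidistant fisheye: a pixel r from the principal point sees the ray r / f radians off the axis. A picture is of the moment at which its call begins: read the wrist's pose just before it. camera_params takes no time and is no camera call.
A pose or a line that the arm cannot do raises ctrl.MotionError and nothing moves.
- ctrl.sign_off(): hands the job in; it is judged then, once.
Readings, each from a call of its own:
- ctrl.current_t(): time.
- ctrl.current_q(): joint angles.
- ctrl.current_dq(): joint speeds.
- ctrl.current_effort(): joint torques, N m.
- ctrl.current_tool_pos(): TCP position.
- ctrl.current_eef_rot(): TCP orientation.
- ctrl.current_contact_force(): force on the tool from outside, world axes, zero at the start.
- ctrl.current_wrist_torque(): the same for the moment, N m.
- ctrl.current_grip_width(): opening from 0.0 (shut) to 1.0 (fully open).
- ctrl.current_grasp_force(): force on a finger pad.
Only numpy, scipy, OpenCV 4.12 (cv2) and the standard library are available. Lean on these libraries where they do the work, as an engineer would, in place of code of your own. Each camera call takes 0.05 s, during which the arm holds its last target. There are 200 camera calls.

## Working session

There is one attempt and no reset: what is moved stays moved. The work goes in short steps, each a Python script; the robot and the scene stay as the last script left them, time stands still between calls to the robot, and variables do not carry over. Pictures are saved under pics/ and viewed, at most 10 in all, crops included, and the job is handed in when it is done.

```bash
mkdir -p pics; python3 - <<'E'
from bench import ctrl
import cv2,numpy as np
np.set_printoptions(precision=4,suppress=True)
for n in("scene","side","wrist"):
    cv2.imwrite(f"pics/{n}0.png",ctrl.read_camera(n)); print(n,ctrl.camera_params(n))
print(ctrl.current_eef_rot(),ctrl.current_t())
E
```

```text
scene {'fx': 404.4635808302174, 'fy': 404.4635808302174, 'cx': 272.54721881053126, 'cy': 211.3149604317749, 'pose': array([[-0.834 , -0.4549,  0.3122,  0.872 ],
       [ 0.5516, -0.7021,  0.4504,  0.4388],
       [ 0.0143,  0.5478,  0.8365,  0.986 ],
       [ 0.    ,  0.    ,  0.    ,  1.    ]])}
side {'fx': 398.09835408628203, 'fy': 398.09835408628203, 'cx': 284.5951111228079, 'cy': 206.62790697041063, 'pose': array([[-0.9406,  0.1684, -0.2948,  0.2886],
       [-0.3385, -0.5301,  0.7774,  0.7864],
       [-0.0253,  0.831 ,  0.5556,  0.6869],
       [ 0.    ,  0.    ,  0.    ,  1.    ]])}
wrist {'fx': 325.19226210127806, 'fy': 325.19226210127806, 'cx': 279.70234943649643, 'cy': 209.29297907643468, 'T_tool_cam': array([[-0.0005,  0.9555,  0.2951,  0.0837],
       [ 1.    ,  0.0007, -0.0005, -0.0001],
       [-0.0007,  0.2951, -0.9555, -0.1716],
       [ 0.    ,  0.    ,  0.    ,  1.    ]])}
[[ 0.9284  0.3716 -0.0003]
 [ 0.3716 -0.9284  0.0009]
 [ 0.0001 -0.0009 -1.    ]] 0.15
```

View pics/scene0.png

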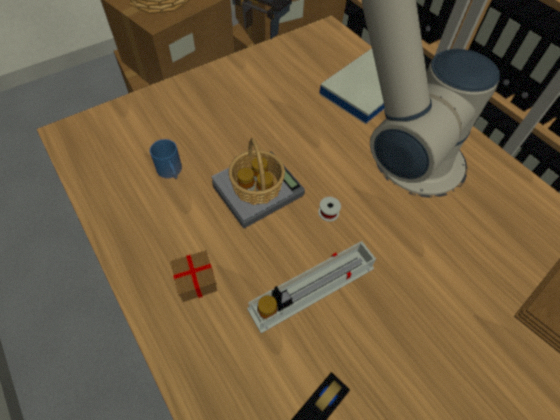

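View pics/side0.png

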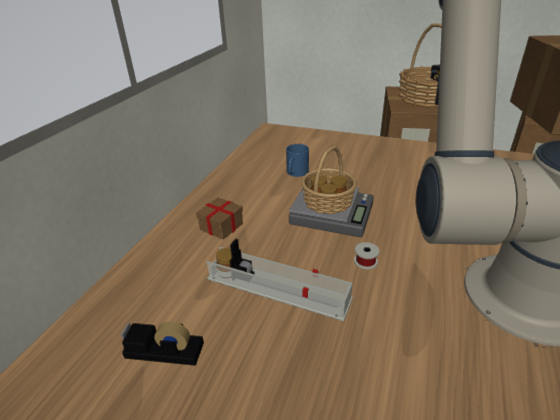

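The scene view has the basket near (258,178) on the scale. The tray runs from (262,318) to (365,255), with the pusher near (280,297) and the clips at (334,255) and (349,274). I'll enlarge both views.

```bash
python3 - <<'E'
import cv2
a=cv2.imread('pics/scene0.png')[130:340,205:385];cv2.imwrite('pics/sc.png',cv2.resize(a,None,fx=2.85,fy=2.85,interpolation=2))
a=cv2.imread('pics/side0.png')[140:320,190:380];cv2.imwrite('pics/si.png',cv2.resize(a,None,fx=3.3,fy=3.3,interpolation=2))
E
```

```text
(no output)
```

View pics/sc.png

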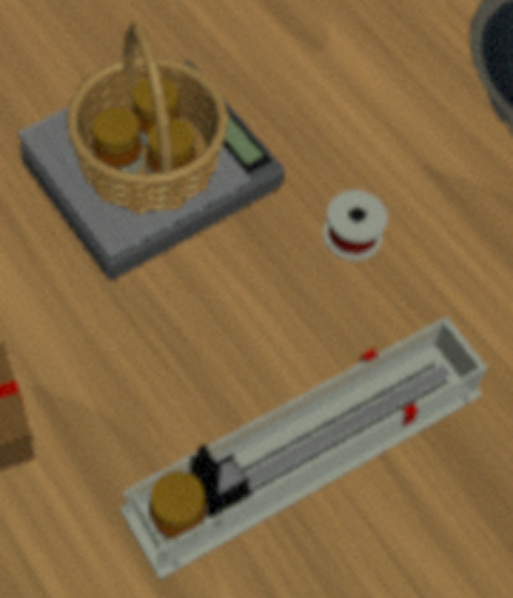

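View pics/si.png

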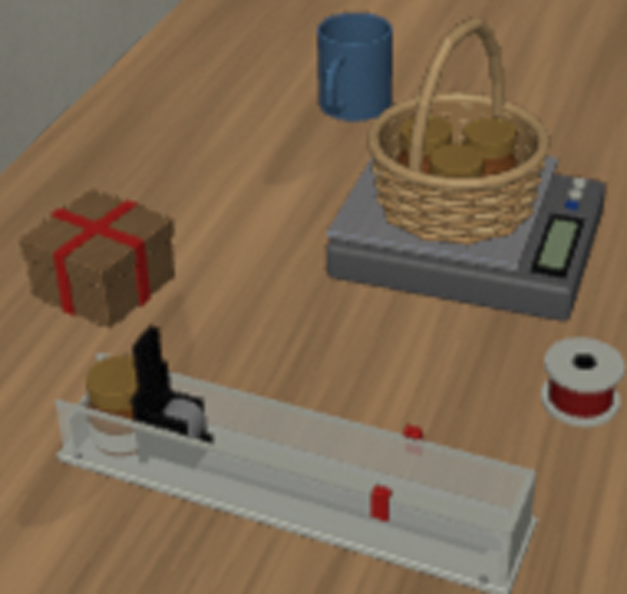

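Scene crop: handle top around (140,35), rim spanning x 68–228, base corners at (160,575), (482,400) and (128,520), clips at (369,352) and (410,405). Side crop: base corners at (60,460), (508,590) and (537,520), clips at (382,488) and (413,428), tab top at (150,330), handle top at (475,22). Next I'll fit the poses.

```bash
cat > h.py <<'E'
from bench import ctrl
import cv2,numpy as np
from scipy.optimize import least_squares
np.set_printoptions(precision=4,suppress=True)
CP={n:ctrl.camera_params(n) for n in("scene","side","wrist")}
def proj(n,P,T=None):
    c=CP[n];T=c['pose'] if T is None else T
    p=(np.atleast_2d(P)-T[:3,3])@T[:3,:3]; x,y,z=p[:,0],-p[:,1],-p[:,2]
    if n=='wrist':
        r=np.hypot(x,y);k=np.arctan2(r,z)/r;return np.c_[c['cx']+c['fx']*x*k,c['cy']+c['fy']*y*k]
    return np.c_[c['cx']+c['fx']*x/z,c['cy']+c['fy']*y/z]
def wpose():
    T=np.eye(4);T[:3,:3]=ctrl.current_eef_rot();T[:3,3]=ctrl.current_tool_pos();return T@CP['wrist']['T_tool_cam']
def loc(v,P):  # v=x,y,yaw
    P=np.atleast_2d(P);c,s=np.cos(v[2]),np.sin(v[2]);return np.c_[v[0]+c*P[:,0]-s*P[:,1],v[1]+s*P[:,0]+c*P[:,1],P[:,2]]
def down(yc):  # tool down with closing axis y at world angle yc (rad)
    y=np.array([np.cos(yc),np.sin(yc),0]);z=np.array([0,0,-1.]);return np.c_[np.cross(y,z),y,z]
SC=lambda u,v:(u/2.85+205,v/2.85+130)
SI=lambda u,v:(u/3.3+190,v/3.3+140)
E
python3 - <<'E'
from h import *
obs=[('scene',(.135,0,.068),SC(178,490)),('side',(.135,0,.068),SI(115,375)),
('side',(.173,.036,0),SI(60,460)),('side',(-.173,.036,0),SI(508,590)),('side',(-.173,-.036,0),SI(537,520)),
('scene',(.173,.036,0),SC(160,575)),('scene',(-.173,.036,0),SC(482,400)),('scene',(.173,-.036,0),SC(128,520)),
('side',(.106,0,.112),SI(151,330)),('scene',(.106,0,.112),SC(205,450)),
('side','n',SI(382,488)),('side','f',SI(413,428)),('scene','n',SC(410,405)),('scene','f',SC(369,352))]
def f(v):
    r=[]
    for n,P,o in obs:
        if P=='n':P=(v[3],.03,.062)
        if P=='f':P=(v[3],-.03,.062)
        r.append(proj(n,loc(v,P))[0]-o)
    return np.ravel(r)
s=least_squares(f,[.5,.1,0,-.06],loss='soft_l1');print(s.x,np.degrees(s.x[2]));print(f(s.x).reshape(-1,2))
# basket: rim centre by extents, handle top
th=np.linspace(0,2*np.pi,90)
def g(v):
    rim=np.c_[v[0]+.0725*np.cos(th),v[1]+.0725*np.sin(th),0*th+.121]
    a=proj('scene',rim);b=proj('side',rim)
    A=SC(68,125);B=SC(228,125);C=SI(368,140);D=SI(549,150)
    return [a[:,0].min()-A[0],a[:,0].max()-B[0],b[:,0].min()-C[0],b[:,0].max()-D[0],*(proj('side',[[v[0],v[1],.2265]])[0]-SI(475,20))]
b=least_squares(g,[.5,-.2]);print(b.x,g(b.x))
E
```

```text
[ 0.5483  0.1601 -0.0609 -0.0813] -3.487610139773119
[[-0.7875  0.5629]
 [ 1.0633 -0.4418]
 [-0.1737  0.2185]
 [ 0.8119  3.001 ]
 [ 0.8295  1.0487]
 [-0.8211  0.5094]
 [-0.8544 -2.185 ]
 [-3.4711 -5.0142]
 [-0.9878  1.6139]
 [ 0.7847  1.6925]
 [ 0.292  -0.069 ]
 [ 0.2416  0.3519]
 [-0.7863  0.0487]
 [-0.1486 -0.0581]]
[ 0.5101 -0.1641] [np.float64(1.426320056677156), np.float64(-1.7374681998439314), np.float64(2.747290382454139), np.float64(-0.13920009268667854), np.float64(-2.3403797995993045), np.float64(1.0227080964143624)]
```

```bash
python3 - <<'E'
from h import *
R=ctrl.current_eef_rot();p=np.array(ctrl.current_tool_pos())
ctrl.goto([.50,-.17,.38],down(np.radians(-10)))
T=wpose();np.save('T1.npy',T);cv2.imwrite('pics/w1.png',ctrl.read_camera('wrist'))
print(ctrl.current_t(),ctrl.current_q(),proj('wrist',[[.51,-.164,.221],[.51,-.164,.121]],T))
E
```

```text
2.075 [-25.3384  13.2695  74.8523  -0.0094  91.9171 -15.2551] [[288.305  184.7573]
 [286.3887 168.2023]]
```

View pics/w1.png

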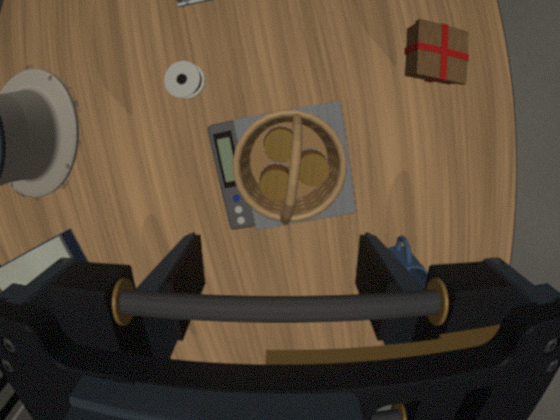

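The wrist picture shows the rim spanning columns 233–345 and rows 110–220, with the handle bar running from (297,115) to (287,217).

```bash
python3 - <<'E'
from h import *
T=np.load('T1.npy');th=np.linspace(0,2*np.pi,180)
t=np.linspace(-1,1,81);hy=.068*np.sin(t*np.pi/2);hz=.065+.1*np.cos(t*np.pi/2)**.8+.056
def hoop(v):return proj('wrist',loc(v,np.c_[0*hy,hy,hz]),T)
def g(v):
    a=proj('wrist',np.c_[v[0]+.0725*np.cos(th),v[1]+.0725*np.sin(th),0*th+.121],T)
    h=hoop(v);o=np.argsort(h[:,1]);
    return np.r_[a[:,0].min()-233,a[:,0].max()-345.5,a[:,1].min()-110,a[:,1].max()-220,[np.interp(r,h[o,1],h[o,0])-c for r,c in((122,297),(165,294.5),(205,289.5))]]
for y0 in(0,):
    b=least_squares(g,[.51,-.164,y0]);print(b.x,np.degrees(b.x[2]),g(b.x))
im=cv2.imread('pics/w1.png')
k=5.;c=cv2.resize(im[90:240,220:360],None,fx=4,fy=4,interpolation=2)
a=proj('wrist',np.c_[b.x[0]+.0725*np.cos(th),b.x[1]+.0725*np.sin(th),0*th+.121],T)
for q,col in((a,(0,0,255)),(hoop(b.x),(255,0,0)),(proj('wrist',loc(b.x,[[0,0,.221]]),T),(0,255,0))):
    for u in q: cv2.circle(c,(int((u[0]-220)*4+2),int((u[1]-90)*4+2)),2,col,-1)
cv2.imwrite('pics/ov.png',c)
E
```

```text
[ 0.5147 -0.1621 -0.2844] -16.293637900787665 [ 2.6971 -2.4129  1.9691 -2.3414 -0.0353 -0.095  -0.1399]
```

View pics/ov.png

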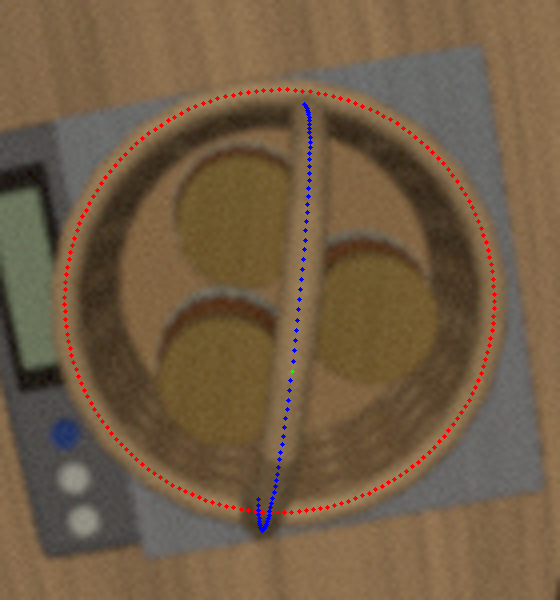

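```bash
python3 - <<'E'
from h import *
def tri(obs,z):
    return least_squares(lambda p:np.ravel([proj(n,[[p[0],p[1],z]],T)[0]-o for n,o,T in obs]),[.5,.1])
T=np.load('T1.npy')
for nm,z,obs in(('spool',.038,[('scene',(330,205),None),('side',(367,251),None),('wrist',(183,78),T)]),
 ('tape',.0,[('side',(165,348),None),('scene',(322,402),None)]),
 ('tape right corner',.0,[('side',(200,360),None)]),('tape right corner2',.0,[('side',(202,346),None)]),
 ('scale+y corner far',.05,[('wrist',(208,124),T)]),('scale+y other',.05,[('wrist',(340,103),T)])):
    s=tri(obs,z);print(nm,s.x,np.abs(s.fun).max())
tr=np.array([.5483,.1601,-.0609])
for P in((0,.145,.146),(-.03,.145,.146),(.106,0,.08),(-.0813,0,.08)):
    w=loc(tr,P)[0]
    for a in(-16.3,163.7,-3.5,176.5):print(P,w,a,ctrl.ik(w,down(np.radians(a))))
E
```

```text
spool [ 0.3718 -0.0012] 1.3773827408545287
tape [0.7005 0.3917] 3.4322767010530413
tape right corner [0.6278 0.3908] 5.684341886080802e-14
tape right corner2 [0.6405 0.3606] 5.684341886080802e-14
scale+y corner far [ 0.4022 -0.0851] 1.4210854715202004e-14
scale+y other [ 0.608  -0.0892] 1.4210854715202004e-14
(0, 0.145, 0.146) [0.5571 0.3048 0.146 ] -16.3 [23.3003 32.9425 80.0683 -0.     66.9892 39.6003]
(0, 0.145, 0.146) [0.5571 0.3048 0.146 ] 163.7 [  23.3003   32.9425   80.0683   -0.       66.9892 -140.3997]
(0, 0.145, 0.146) [0.5571 0.3048 0.146 ] -3.5 [23.3003 32.9425 80.0683 -0.     66.9892 26.8003]
(0, 0.145, 0.146) [0.5571 0.3048 0.146 ] 176.5 [  23.3003   32.9425   80.0683   -0.       66.9892 -153.1997]
(-0.03, 0.145, 0.146) [0.5272 0.3067 0.146 ] -16.3 [24.5781 31.0872 83.8588 -0.     65.0539 40.8781]
(-0.03, 0.145, 0.146) [0.5272 0.3067 0.146 ] 163.7 [  24.5781   31.0872   83.8588   -0.       65.0539 -139.1219]
(-0.03, 0.145, 0.146) [0.5272 0.3067 0.146 ] -3.5 [24.5781 31.0872 83.8588 -0.     65.0539 28.0781]
(-0.03, 0.145, 0.146) [0.5272 0.3067 0.146 ] 176.5 [  24.5781   
[... 182 characters left out ...]
 ] 163.7 [   8.1301   39.8744   77.6013   -0.       62.5243 -155.5699]
(0.106, 0, 0.08) [0.6541 0.1536 0.08  ] -3.5 [ 8.1301 39.8744 77.6013 -0.     62.5243 11.6301]
(0.106, 0, 0.08) [0.6541 0.1536 0.08  ] 176.5 [   8.1301   39.8744   77.6013   -0.       62.5243 -168.3699]
(-0.0813, 0, 0.08) [0.4672 0.165  0.08  ] -16.3 [ 12.5496  28.8616 103.6347  -0.      47.5037  28.8496]
(-0.0813, 0, 0.08) [0.4672 0.165  0.08  ] 163.7 [  12.5496   28.8616  103.6347   -0.       47.5037 -151.1504]
(-0.0813, 0, 0.08) [0.4672 0.165  0.08  ] -3.5 [ 12.5496  28.8616 103.6347  -0.      47.5037  16.0496]
(-0.0813, 0, 0.08) [0.4672 0.165  0.08  ] 176.5 [  12.5496   28.8616  103.6347   -0.       47.5037 -163.9504]
```

```bash
python3 - <<'E'
from h import *
R=down(-.2844);b=[.5147,-.1621]
ctrl.move_l([*b,.29],vel=.2,ori=R)
ctrl.move_l([*b,.202],vel=.1)
ctrl.command_gripper(0.0)
print(ctrl.current_grip_width(),ctrl.current_grasp_force(),ctrl.current_contact_force())
ctrl.move_l([*b,.217],vel=.04)
ctrl.move_l([*b,.262],vel=.08);ctrl.sleep(.3)
print(ctrl.current_grip_width(),ctrl.current_grasp_force(),ctrl.current_contact_force(),ctrl.current_t())
cv2.imwrite('pics/side2.png',ctrl.read_camera('side'))
E
```

```text
0.11242908910185673 29.994218051433563 [ 0.2928 -0.4063 -0.6593]
0.11025712880353793 29.99586448073387 [ 0.0676 -0.1154 -4.8592] 6.4667
```

View pics/side2.png

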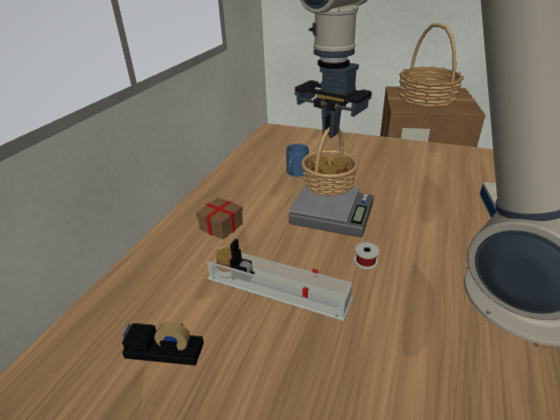

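The basket hangs upright above the scale at about (330,170). The tool reads 4.9 N, which fits a loaded basket. Next I carry it across and set it down.

```bash
python3 - <<'E'
from h import *
d=[.5398,.0203]
ctrl.move_l([*d,.262],vel=.08);ctrl.sleep(.4)
ctrl.move_l([*d,.165],vel=.08);ctrl.sleep(.2)
print(ctrl.move_l([*d,.138],vel=.02,contact_N=2.0),ctrl.current_tool_pos(),ctrl.current_contact_force())
ctrl.sleep(.2);ctrl.command_gripper(0.5);ctrl.sleep(.2)
z=ctrl.current_tool_pos()[2]
ctrl.move_l([*d,z+.05],vel=.08);ctrl.command_gripper(1.0)
ctrl.move_l([*d,.30],vel=.2)
tr=np.array([.5483,.1601,-.0609]);w=loc(tr,(0.03,0,0))[0]
ctrl.goto([w[0],w[1]-.02,.30],down(tr[2]))
ctrl.sleep(.1);T=wpose();np.save('T2.npy',T);im=ctrl.read_camera('wrist');cv2.imwrite('pics/w3.png',im)
cv2.imwrite('pics/side3.png',ctrl.read_camera('side'))
v=np.r_[tr,-.0813]
for P in((.106,0,.112),(.135,0,.068),(-.0813,.03,.062),(-.0813,-.03,.062),(.173,.036,0),(-.173,.036,0)):print(P,proj('wrist',loc(tr,P),T)[0])
print(ctrl.current_t())
E
```

```text
True [0.5397 0.0203 0.1458] [-0.0929  0.5603  4.6587]
(0.106, 0, 0.112) [346.5577 168.9903]
(0.135, 0, 0.068) [361.8504 163.2918]
(-0.0813, 0.03, 0.062) [192.7031 139.8963]
(-0.0813, -0.03, 0.062) [195.162  185.2863]
(0.173, 0.036, 0) [376.353  132.7021]
(-0.173, 0.036, 0) [146.2644 135.082 ]
15.9833
```

View pics/w3.png

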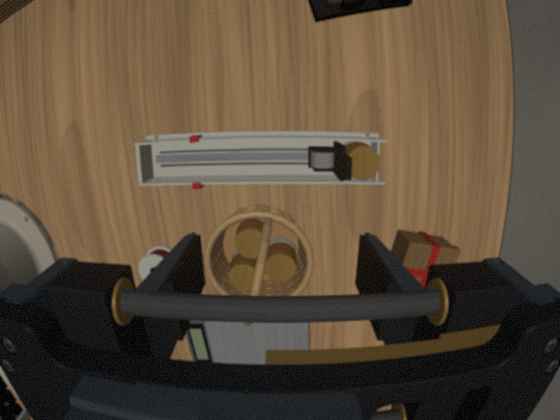

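View pics/side3.png

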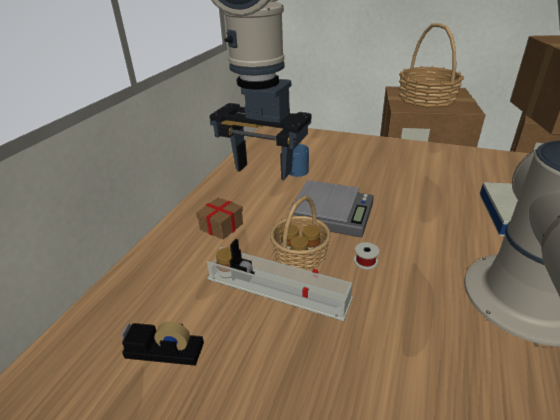

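The basket stands upright beside the tray at side (300,245), and its three jars are visible in it. In the wrist view the clips are at (194,139) and (197,185), within 2 px of the prediction. I'll refine them by red segmentation, and move to grasp the tab.

```bash
python3 - <<'E'
from h import *
T=np.load('T2.npy');tr=np.array([.5483,.1601,-.0609])
def red(f,boxes):
    im=cv2.imread(f).astype(int);m=(im[...,2]>110)&(im[...,2]>im[...,1]*2.2)
    out=[]
    for x0,x1,y0,y1 in boxes:
        ys,xs=np.nonzero(m[y0:y1,x0:x1]);out.append((xs.mean()+x0,ys.mean()+y0,len(xs),xs.min()+x0,xs.max()+x0));
    return out
W=red('pics/w3.png',[(180,215,125,150),(180,215,175,195)])
S=red('pics/scene0.png',[(325,342,248,262),(340,358,264,282)])
D=red('pics/side0.png',[(308,322,264,280),(298,312,285,302)])
print(W);print(S);print(D)
# per-camera estimate of clip x (tray frame) given tray pose, local z of blob centre guessed
for n,b,TT,l in(('wrist',W,T,[(.031,.056),(-.031,.06)]),('scene',S,None,[(-.031,.058),(.032,.052)]),('side',D,None,[(-.031,.058),(.033,.05)])):
    for o,(y,z) in zip(b,l):
        s=least_squares(lambda v:proj(n,loc(tr,(v[0],v[1],z)),TT)[0]-o[:2],[-.08,y]);print(n,s.x,y)
w=loc(tr,(.106,0,.08))[0];R=down(tr[2])
ctrl.move_l([*w[:2],.20],vel=.2,ori=R)
T=wpose();np.save('T3.npy',T);cv2.imwrite('pics/w4.png',ctrl.read_camera('wrist'))
im=cv2.imread('pics/w4.png');cv2.imwrite('pics/w4z.png',cv2.resize(im[40:290,150:450],None,fx=2.4,fy=2.4,interpolation=2))
for P in((.102,-.013,.112),(.11,-.013,.112),(.102,.013,.112),(.11,.013,.112),(.135,0,.068)):print(P,(proj('wrist',loc(tr,P),T)[0]-[150,40])*2.4)
E
```

```text
[(np.float64(193.48717948717947), np.float64(138.43589743589743), 39, np.int64(190), np.int64(197)), (np.float64(196.1081081081081), np.float64(185.7027027027027), 37, np.int64(193), np.int64(199))]
[(np.float64(334.27272727272725), np.float64(254.0909090909091), 11, np.int64(332), np.int64(336)), (np.float64(348.6), np.float64(273.93333333333334), 15, np.int64(347), np.int64(350))]
[(np.float64(314.8666666666667), np.float64(270.4), 15, np.int64(313), np.int64(317)), (np.float64(304.8837209302326), np.float64(291.95348837209303), 43, np.int64(303), np.int64(307))]
wrist [-0.0818  0.0314] 0.031
wrist [-0.0806 -0.031 ] -0.031
scene [-0.0818 -0.03  ] -0.031
scene [-0.0837  0.0317] 0.032
side [-0.0791 -0.0326] -0.031
side [-0.0792  0.0314] 0.033
(0.102, -0.013, 0.112) [300.91   449.9148]
(0.11, -0.013, 0.112) [323.3966 449.896 ]
(0.102, 0.013, 0.112) [300.5524 379.3242]
(0.11, 0.013, 0.112) [323.6936 379.3065]
(0.135, 0, 0.068) [383.4881 381.8547]
```

View pics/w4z.png

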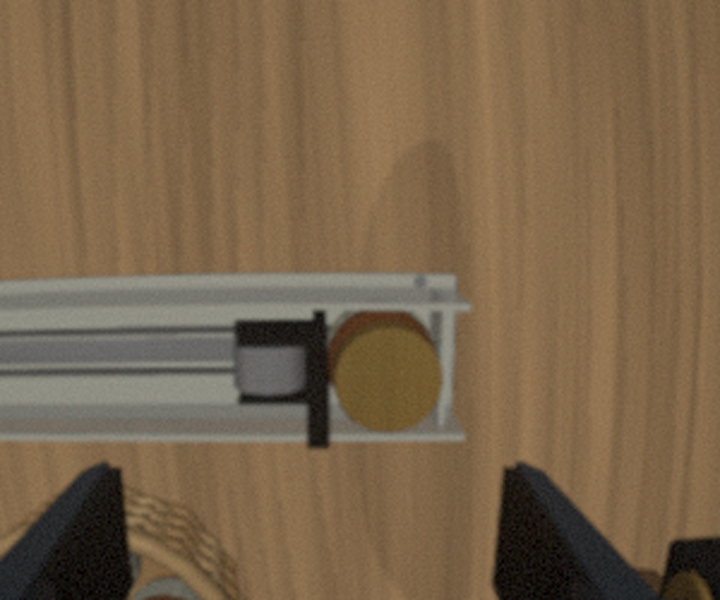

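The tab shows at columns 308–328, about 2 mm ahead of the prediction, and the space around it is clear. I'll shift by that much, grasp, check, and pull.

```bash
python3 - <<'E'
from h import *
tr=np.array([.5483,.1601,-.0609])
L=lambda x,z:loc(tr,(x,.0005,z))[0]
ctrl.move_l(L(.1075,.11),vel=.12)
print(ctrl.move_l(L(.1075,.079),vel=.05,contact_N=4))
ctrl.command_gripper(0.0)
print(ctrl.current_grip_width()*91,ctrl.current_grasp_force(),ctrl.current_contact_force())
ctrl.move_l(L(-.03,.079),vel=.06)
ctrl.move_l(L(-.085,.079),vel=.03);ctrl.sleep(.5)
p=np.array(ctrl.current_tool_pos());c,s=np.cos(tr[2]),np.sin(tr[2]);d=p[:2]-tr[:2]
print('tcp local',c*d[0]+s*d[1],-s*d[0]+c*d[1],p[2],ctrl.current_grip_width()*91,ctrl.current_grasp_force(),ctrl.current_contact_force(),ctrl.current_t())
np.save('T5.npy',wpose())
for n in('wrist','side','scene'):cv2.imwrite(f'pics/{n}5.png',ctrl.read_camera(n))
a=cv2.resize(cv2.imread('pics/side5.png')[190:320,190:390],None,fx=4,fy=4,interpolation=2)
cv2.imwrite('pics/fin.png',a)
# red blobs in wrist view
im=cv2.imread('pics/wrist5.png').astype(int);m=((im[...,2]>100)&(im[...,2]>im[...,1]*2.2)).astype(np.uint8)
n,_,st,ce=cv2.connectedComponentsWithStats(m)
for i in range(1,n):
    if st[i,4]>8:print(st[i],ce[i])
T=np.load('T5.npy')
for P in((-.081,.031,.056),(-.081,-.031,.06)):print(proj('wrist',loc(tr,P),T)[0])
E
```

```text
False
7.900938990459387 29.99944031238556 [ 2.8146 -0.4527 -2.0901]
tcp local -0.0844942601281816 0.00015356638374994062 0.07901701129232093 7.604081559381864 29.997437596321106 [ 5.3912 -4.7701 -7.9288] 24.6417
[277 192  19  15 245] [286.4816 199.7306]
[547 368  13  22  43] [554.4884 377.6512]
[285.7575 198.289 ]
[285.2756 288.3375]
```

```bash
python3 - <<'E'
from h import *
a=cv2.imread('pics/side3.png');b=cv2.imread('pics/side5.png');s3=cv2.imread('pics/scene5.png')
def match(box):
    x0,x1,y0,y1=box;r=cv2.matchTemplate(b[y0-8:y1+8,x0-8:x1+8],a[y0:y1,x0:x1],cv2.TM_CCOEFF_NORMED);_,m,_,l=cv2.minMaxLoc(r);return m,l[0]-8,l[1]-8
for n,bx in(('basket',(270,332,195,262)),('basketR',(305,332,215,262)),('basketL',(270,300,215,262)),('lane jar',(214,232,245,275)),('spool',(354,382,240,268)),('gift',(195,245,198,238))):print(n,match(bx))
f0=np.array(ctrl.current_contact_force());ctrl.sleep(.5);print(f0,ctrl.current_contact_force(),ctrl.current_tool_pos())
E
```

```text
basket (0.30335038900375366, -7, -2)
basketR (0.23514442145824432, 6, 8)
basketL (0.3424827456474304, 0, 0)
lane jar (0.9139096140861511, 0, 0)
spool (0.9559388160705566, 0, 0)
gift (0.9991444945335388, 0, 0)
[ 4.9212 -4.3737 -6.9312] [ 6.0253 -6.2603 -7.0047] [0.464  0.1654 0.079 ]
```

```bash
python3 - <<'E'
from h import *
a=cv2.imread('pics/scene0.png');b=cv2.imread('pics/scene5.png')
p0=proj('scene',[[.5147,-.1621,.121]])[0];p1=proj('scene',[[.5398,.0203,.065]])[0]
x,y=p0.round().astype(int);t=a[y-22:y+30,x-28:x+28]
X,Y=p1.round().astype(int);w=b[Y-42:Y+50,X-48:X+48]
r=cv2.matchTemplate(w,t,cv2.TM_CCOEFF_NORMED);_,m,_,l=cv2.minMaxLoc(r);print(p1,m,l[0]-20,l[1]-20)
E
```

```text
[285.1086 234.0095] 0.5752177834510803 2 2
```

```bash
python3 -c "
from bench import ctrl
print(ctrl.sign_off())"
```

```text
the job is handed in; nothing more can be done
None
```

The job is handed in, with no verdict returned: the basket was set down upright with its three jars, about 3 cm from the tray, and let go; the fingers are holding the pusher within an estimated 1 mm of the clips' centre line; the lane jar, gift box and spool had not moved in the last side view (mug and tape dispenser not re-checked), and my last check on the basket was only a loose image match because the arm partly blocked the view.

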